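Latch the lid of the food carrier

TASK

Lock the lid of the grey food carrier: with a fingertip, push each of its two lever latches up and over its centre so that it snaps across towards the lid's handle and stays there. Push the levers without gripping or forcing them, do not lift the lid or the carrier, do not shove the carrier out of its place, and leave the pot, the sweet potato and the brush where they are.

Things in the scene. Friction and masses are not known exactly. Their poses are not given: they have to be found in the camera images.
- box: the grey plastic food carrier, loose on the worktop, about 3 kg, 200 (its x) x 240 (its y) x 110 mm high without lid; origin at the centre of its underside, z up. A steel latch bracket stands out in the middle of each of its two 200 mm wide ends (+y: left, -y: right), reaching 148 mm from the centre and 150 mm above the worktop
- lid: white plastic lid lying loose on the carrier, 200 x 240 x 18 mm, 0.5 kg, its axes as the carrier's; origin at the centre of the underside of its slab, which is 110 mm above the worktop (top face at 128 mm). Across its middle, along x, runs a round dark bar handle 90 mm long, 12 mm thick, its top 160 mm above the worktop
- latch_left (a joint): angle of the latch lever on the carrier's +y end: 0 = open, lever leaning 0.6 rad outwards (+y) from upright; 0.6 = upright; 1.2 = locked, leaning 0.6 rad inwards over the lid (stops at both ends). An over-centre spring drives it away from upright to whichever end is nearer; at the ends it holds with about 0.18 N m, so a push at the knob along its arc needs about 3 N (more if the fingertip drags on the knob), falling to nothing at upright, after which it snaps over by itself
- latch_right (a joint): the same for the latch lever on the -y end: 0 = open, leaning outwards (-y); 1.2 = locked, leaning inwards
- left_knob (a point): centre of the black ball knob, 22 mm across, at the end of the left lever, a 10 mm steel rod; 65 mm from its pivot. It moves with the lever: 170 mm from the carrier's centre along +y when open, 96 mm when locked, 194 mm above the worktop at both ends and 205 mm when upright
- right_knob (a point): the same for the right lever, on the -y side
- left_pivot (a point): the left lever's pivot, on the carrier: x 0, y +133 mm, z 140 mm in the carrier's frame; the pivot axis is along the carrier's x. A short steel nose, 28 mm long, turns with the lever and comes down over the lid's edge when locked
- right_pivot (a point): the right lever's pivot: x 0, y -133 mm, z 140 mm in the carrier's frame
- pot: small open steel pot, bystander, loose, 90 mm across, 70 mm high, with two small side handles, beside one of the carrier's long sides; origin under its centre
- potato: peeled orange sweet potato, bystander, loose, 160 mm long, 52 mm thick, beside the other long side; origin under its middle, length along its x
- brush: kitchen brush, bystander, loose, 200 mm long, lying on the worktop beyond one of the latches; length along its x

How it is judged:
At the end, for the whole second after the job is handed in: Both latch levers are snapped over to their locked ends (joints above 1.08 of 1.2 rad), the lid lies seated on the carrier (within 6 mm of its height, 12 mm sideways, level to 0.05 rad), and the carrier stands level, at rest, within 30 mm of where it was (value of joint each of latch_left, latch_right above 1.08 rad and distance of box from where it was at the start of the episode below 0.03 m and angle between each of box, lid's own z axis and vertical below 0.05 rad and distance between lid and box between 0.104 and 0.116 m and horizontal distance between lid and box below 0.012 m and linear speed of each of box, lid below 0.02 m/s); the robot touches nothing.
It fails at once if a latch lever is gripped or forced (over 30 N between the fingers and the lever) (contact force between the fingers and latch_left above 30 N or contact force between the fingers and latch_right above 30 N).
It fails at once if the lid is lifted more than 10 mm off the carrier or slid off it (z of lid in the frame of box above 0.12 m or horizontal distance between lid and box above 0.02 m).
It fails at once if the carrier is lifted, tipped or shoved more than 30 mm (distance of box from where it was at the start of the episode above 0.03 m or height (world z) of box above 0.012 m or angle between box's own z axis and vertical above 0.12 rad).
It fails at once if the pot, the sweet potato or the brush is moved more than 25 mm (distance of any of pot, potato, brush from where it was at the start of the episode above 0.025 m).
It also fails if it takes over 45 s, if anything falls off the work surface, if the arm or the gripper's body presses on something with over 40 N, if the wrist force passes 120 N, or if a joint passes its speed limit or range.

ROBOT

A 6-joint arm with a two-finger parallel gripper is mounted at the origin on the work surface. World frame = base frame: x ahead of the robot, y to its left, z up, the work surface at z = 0. Lengths are in m, angles in rad, forces in N, time in s.
With the tool pointing down it reaches from about 0.375 to 0.9 m from the base axis. Payload 3.1 kg.
Tool frame: the origin (TCP) lies at the very end of the fingers, on their centre line; the grasp point (between the pads) lies 19 mm behind it; z points along the fingers, y is the direction in which the jaws open and shut (so a half turn about z gives the same grasp; the last joint's range is limited). The gripper opens to 85 mm and grips with 20 to 120 N. Pads are 22 mm wide; open, the fingers measure 114 mm over their backs; the gripper's body (76 mm by 85 mm) begins 54 mm behind the grasp point. The pads swing forward as they close: fully open they stand 13 mm farther back than shut.
Start: joints at [-1.286, 0.527, 1.433, -0, 1.181, -0.178], TCP at [0.279, -0.559, 0.231] pointing down, gripper open.
Joint ranges: [-3.08, 3.08], [-0.75, 2.2], [0.22, 2.44], [-1.43, 4.57], [0, 2.65], [-2.85, 2.85]. Speed limits (rad/s): [2.79, 2.79, 3.14, 3.14, 3.14, 3.14].

INTERFACE

Orientations are given as a unit quaternion [x, y, z, w].
In Python, from station import manip gives the robot as it stands. The module is installed in compiled form; this text tells all that it offers.
- The arm moves only by the tool send_rows, never from a script. Its argument "commands" is a list of rows, each an object with "delta_pos": the shift along the world's x, y, z in cm, a list of three; "yaw": the turn about the world's z in rad. A call has 1 to 10 rows; each row shifts and turns the pose as measured when the row begins; what a row does not reach is not made up. A row lasts 1/8 s, in which the tool goes at most 62.5 mm and 10.7 degrees, less where a joint would pass 70% of its speed; a pose out of reach is approached as far as the arm can. A call is refused whole if a number of a shift passes 6.25 or a number of a turn 0.188, either way. A call with a gripper value outside its range is refused whole. "grip" is the closure, from -1 (fully open) to 1 (shut), set as the call begins (left out, the last holds). The fingers move at their own pace and stop on an object; "force" is the grip in N (left out, the last holds). Time passes only in rows, so rows that do not move let the fingers close. It gives the time, the measured TCP pose, the force and the opening at its end, in the units of the state.
- manip.sense(): the state, without advancing time (a new reading comes with each control period).
- manip.snapshot(name): name is "side" or "top" or "wrist"; returns the picture (420x560x3 uint8, blue, green, red); there is no depth.
- manip.get_calibration(name): a dict with "fx", "fy", "cx", "cy" (pixels), "dist_coeffs" ([k1, k2, p1, p2, k3] as OpenCV has them; the pictures are not rectified), "world_to_cam" (4x4, takes a point from world to camera coordinates); the wrist camera has in their place "mount" (4x4, takes a point from camera to tool coordinates, whose origin is the TCP and whose axes are the flange's). Camera axes: x right, y down, z forward; pixel columns grow to the right and rows downward; lengths in m; the calibration is good to about 2 mm. A picture is of the moment at which its call begins: read the wrist's pose just before it. get_calibration takes no time and is no camera call.
- manip.sign_off(): hands the job in, once; it reports no verdict.
The state is a dict: "t": time; "q": joint angles; "qd": joint speeds; "tau": joint torques, N m; "tcp_pos": TCP position; "tool_rot": TCP orientation; "force": force on the tool from outside, world axes, zero at the start; "ft_torque": the same for the moment, N m; "finger_gap": opening from 0.0 (shut) to 1.0 (fully open).
Only numpy, scipy, OpenCV 4.12 (cv2) and the standard library are available. Lean on these libraries where they do the work, as an engineer would, in place of code of your own. Each camera call takes 0.05 s, during which the arm holds its last target. There are 200 camera calls.

## Working session

There is one attempt and no reset: what is moved stays moved. The work goes in short steps, Python scripts to look and compute and a tool call to move; the robot and the scene stay as the last step left them, time stands still between calls to the robot, and variables do not carry over. Pictures are saved under pics/ and viewed, about 8 in all and at most 12, crops included, and the job is handed in when it is done.

Besides the shell and the picture viewer there is one more tool, called after "Emit:" as a command line: name --argument value ..., lists and objects as JSON in quotes. send_rows: Moves the arm, as the interface text tells. Its arguments: {"type":"object","properties":{"commands":{"type":"array","items":{"type":"object","properties":{"delta_pos":{"type":"array","items":{"type":"number"}},"yaw":{"type":"number"}}}},"grip":{"type":"number"},"force":{"type":"number"}},"required":["commands"]}

```bash
mkdir -p pics
python3 - <<'E'
from station import manip
import cv2, numpy as np
s=manip.sense(); print(s['t'],s['tcp_pos'],s['tool_rot'],s['force'],s['finger_gap'])
for n in('top','side'):
    im=manip.snapshot(n); cv2.imwrite(f'pics/{n}0.png',im)
    c=manip.get_calibration(n); print(n,c['fx'],c['cx'],c['cy'],c['dist_coeffs'],np.linalg.inv(np.array(c['world_to_cam'])).round(3).tolist())
a=cv2.imread('pics/top0.png');
E
```

```text
0.0 [ 0.27886959 -0.55850744  0.23030704] [ 9.73348128e-01  2.29329767e-01 -3.93836906e-05 -1.13041299e-03] [ 0.22581802 -0.70351558  0.04092019] 0.997234936424658
top 386.25032996542615 278.24791792009506 207.40122880061517 [-0.03537267  0.          0.          0.          0.        ] [[0.003, -0.993, 0.119, 0.487], [-1.0, -0.005, -0.019, 0.084], [0.02, -0.119, -0.993, 0.919], [0.0, 0.0, 0.0, 1.0]]
side 404.1565381714216 283.29055800403364 209.34016468409226 [-0.09808474  0.          0.          0.          0.        ] [[-0.733, -0.373, 0.569, 0.079], [-0.681, 0.399, -0.614, 0.601], [0.001, -0.838, -0.546, 0.606], [0.0, 0.0, 0.0, 1.0]]
```

View pics/top0.png

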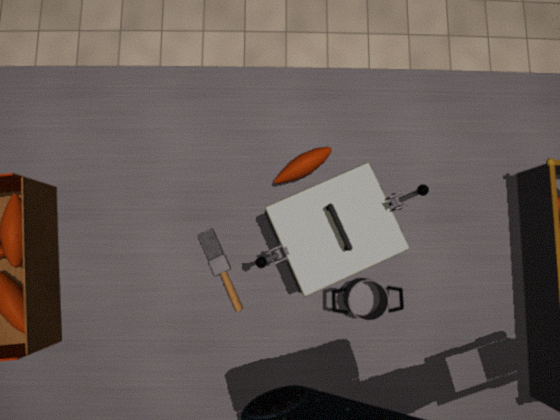

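View pics/side0.png

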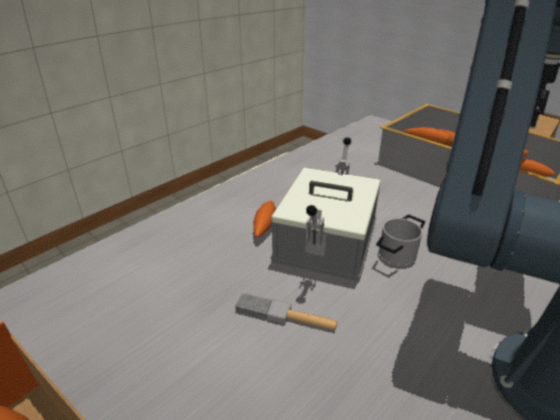

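The top view shows the knobs at about (261,262) and (423,190), and the lid between them with the handle at (338,228). The side view shows the knobs at (312,211) and (347,142). Next I'll triangulate the knobs and cast rays through the lid corners.

```bash
cat > h.py <<'E'
import cv2, numpy as np
from station import manip
def ray(n,uv):
    c=manip.get_calibration(n); K=np.array([[c['fx'],0,c['cx']],[0,c['fy'],c['cy']],[0,0,1]])
    p=cv2.undistortPoints(np.array([[uv]],float),K,np.array(c['dist_coeffs']))[0,0]
    M=np.linalg.inv(np.array(c['world_to_cam'])); d=M[:3,:3]@[p[0],p[1],1]
    return M[:3,3],d/np.linalg.norm(d)
def plane(n,uv,z):
    o,d=ray(n,uv); return o+d*(z-o[2])/d[2]
def tri(a,b):
    (o1,d1),(o2,d2)=ray(*a),ray(*b)
    s=np.linalg.lstsq(np.c_[d1,-d2],o2-o1,rcond=None)[0]; p,q=o1+s[0]*d1,o2+s[1]*d2
    return (p+q)/2,np.linalg.norm(p-q)
def blob(im,uv,r=14,thr=35):
    m=np.zeros(im.shape[:2],np.uint8); x,y=map(int,uv); m[y-r:y+r,x-r:x+r]=(im.max(2)<thr)[y-r:y+r,x-r:x+r]
    m=cv2.morphologyEx(m,cv2.MORPH_OPEN,np.ones((5,5),np.uint8))
    n,l,st,c=cv2.connectedComponentsWithStats(m); i=1+np.argmax(st[1:,4]); return c[i],st[i,2:]
E
python3 - <<'E'
from h import *
t=cv2.imread('pics/top0.png');s=cv2.imread('pics/side0.png')
K=[]
for a,b in(((261,262),(312,211)),((423,190),(347,142))):
    (pa,sa),(pb,sb)=blob(t,a),blob(s,b); P,e=tri(('top',pa),('side',pb)); K.append(P)
    print(pa,sa,pb,sb,P.round(4),round(e,4), 'top@194',plane('top',pa,.194).round(4),'side@194',plane('side',pb,.194).round(4))
d=K[0]-K[1];print('span',np.linalg.norm(d[:2]),'mid',(K[0]+K[1])/2,'yaw of +y',np.arctan2(d[1],d[0]))
m=(t.min(2)>120).astype(np.uint8); m[:120]=0
cs=max(cv2.findContours(m,0,2)[0],key=cv2.contourArea); q=cv2.boxPoints(cv2.minAreaRect(cs))
Q=np.array([plane('top',p,.128) for p in q]);print('lid',Q.round(3).tolist(),Q.mean(0),[np.linalg.norm(Q[i]-Q[i-1]).round(3) for i in range(4)])
E
```

```text
[260.71264368 261.52873563] [10 10 87] [311.15686275 210.45098039] [ 7  8 51] [0.4719 0.1017 0.1908] 0.0016 top@194 [0.4726 0.1021 0.194 ] side@194 [0.4683 0.105  0.194 ]Traceback (most recent call last):
  File "<stdin>", line 5, in <module>
  File "h.py", line 17, in blob
    n,l,st,c=cv2.connectedComponentsWithStats(m); i=1+np.argmax(st[1:,4]); return c[i],st[i,2:]
                                                      ~~~~~~~~~^^^^^^^^^^
    return _wrapfunc(a, 'argmax', axis=axis, out=out, **kwds)
    return bound(*args, **kwds)
ValueError: attempt to get argmax of an empty sequence
```

```bash
sed -i 's/(5,5)/(3,3)/; s/thr=35/thr=45/' h.py
python3 - <<'E'
from h import *
t=cv2.imread('pics/top0.png');s=cv2.imread('pics/side0.png')
K=[]
for a,b in(((261,262),(312,211)),((423,190),(347,142))):
    (pa,sa),(pb,sb)=blob(t,a),blob(s,b,9); P,e=tri(('top',pa),('side',pb)); K.append(P)
    print(pa,sa,pb,sb,P.round(4),round(e,4), 'top@194',plane('top',pa,.194).round(4),'side@194',plane('side',pb,.194).round(4))
d=K[0]-K[1];print('span',np.linalg.norm(d[:2]),'mid',(K[0]+K[1])/2,'yaw of +y',np.arctan2(d[1],d[0]))
m=(t.min(2)>120).astype(np.uint8); m[:120]=0
cs=max(cv2.findContours(m,0,2)[0],key=cv2.contourArea); q=cv2.boxPoints(cv2.minAreaRect(cs))
Q=np.array([plane('top',p,.128) for p in q]);print('lid',Q.round(3).tolist(),Q.mean(0),[np.linalg.norm(Q[i]-Q[i-1]).round(3) for i in range(4)])
E
```

```text
[261.0619469  261.37168142] [ 13  12 113] [311.19402985 210.46268657] [ 9 10 67] [0.4722 0.1011 0.1904] 0.0015 top@194 [0.4729 0.1015 0.194 ] side@194 [0.4682 0.105  0.194 ]
[421.96907216 189.69072165] [12 10 97] [346.67857143 141.        ] [ 6  5 28] [ 0.6099 -0.2081  0.1921] 0.0011 top@194 [ 0.61  -0.207  0.194] side@194 [ 0.6072 -0.2048  0.194 ]
span 0.33843319921929915 mid [ 0.54106928 -0.05347677  0.19125522] yaw of +y 1.9898105532794172
lid [[0.583, 0.095, 0.128], [0.682, -0.126, 0.128], [0.496, -0.202, 0.128], [0.403, 0.015, 0.128]] [ 0.54116108 -0.054414    0.128     ] [np.float64(0.197), np.float64(0.242), np.float64(0.201), np.float64(0.236)]
```

The knobs are 338 mm apart (340 expected) and the two centre estimates agree, at about (0.541, -0.054). Carrier +y points at 1.99 rad. I'll do the right latch first, with the gripper shut and turned so the 22 mm side of the fingers faces the knob.

Emit:
send_rows --commands '[{"delta_pos": [0, 0, 4], "yaw": 0.15}, {"delta_pos": [1, 1, 3], "yaw": 0.16}, {"delta_pos": [4, 3.5, 0], "yaw": 0.16}, {"delta_pos": [4, 3.5, 0], "yaw": 0.16}, {"delta_pos": [4, 3.5, 0], "yaw": 0.16}, {"delta_pos": [4, 3.5, 0], "yaw": 0.16}, {"delta_pos": [4, 3.5, 0], "yaw": 0.16}, {"delta_pos": [4, 3.5, 0], "yaw": 0.16}, {"delta_pos": [4, 3.5, 0], "yaw": 0.16}, {"delta_pos": [3, 3, 0], "yaw": 0.16}]' --grip 1 --force 40

```text
t: 1.35
tcp_pos: [0.6033, -0.2648, 0.2967]
tool_rot: [0.499, 0.867, -0.003, -0.004]
force: [0.3, -0.8, -0.3]
finger_gap: 0.001
```

Emit:
send_rows --commands '[{"delta_pos": [1.5, 0, -2], "yaw": -0.05}, {"delta_pos": [1, 0.5, -3], "yaw": -0.05}, {"delta_pos": [0, 0, 0], "yaw": 0}, {"delta_pos": [0, 0, 0], "yaw": 0}]'

```text
t: 1.85
tcp_pos: [0.6309, -0.2553, 0.2448]
tool_rot: [0.539, 0.842, -0.003, -0.005]
force: [-0.1, -0.6, 1.2]
finger_gap: -0.001
```

Run:
```python
from h import *
s=manip.sense(); print(s['tcp_pos'],s['tool_rot'],2*np.arctan2(s['tool_rot'][1],s['tool_rot'][0]))
a=manip.snapshot('wrist'); b=manip.snapshot('top'); cv2.imwrite('pics/w1.png',a); cv2.imwrite('pics/t1.png',b)
cv2.imwrite('pics/both1.png',np.hstack([cv2.resize(a,(400,300)),b[120:345,250:550].repeat(1,0)[:, :] if 0 else cv2.resize(b[100:325,230:530],(400,300))]))
```

```text
[ 0.6309338  -0.25533585  0.24475191] [ 0.53880361  0.84241109 -0.00306729 -0.00498079] 2.003538164632978
```

View pics/both1.png

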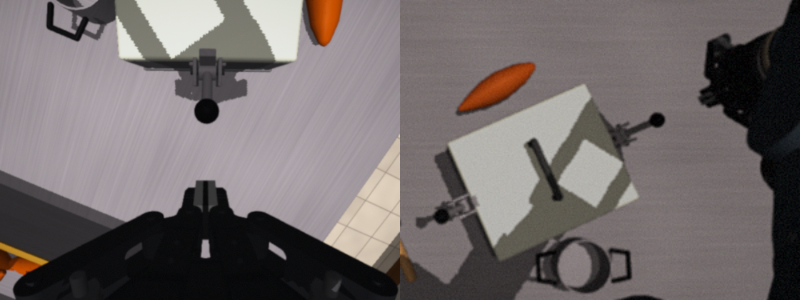

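In the wrist view the shut fingers (x 206) line up with the knob (206,112), and the top view agrees. I'll lower to z about 0.18 and push inward.

Emit:
send_rows --commands '[{"delta_pos": [0, 0, -3.5], "yaw": 0}, {"delta_pos": [0, 0, -3.0], "yaw": -0.01}, {"delta_pos": [0, 0, 0], "yaw": 0}, {"delta_pos": [-0.4, 0.9, 0], "yaw": 0}, {"delta_pos": [-0.4, 0.9, 0], "yaw": 0}, {"delta_pos": [-0.2, 0.45, 0], "yaw": 0}, {"delta_pos": [-0.2, 0.45, 0.2], "yaw": 0}, {"delta_pos": [-0.2, 0.45, 0.2], "yaw": 0}]'

```text
t: 2.95
tcp_pos: [0.6188, -0.2264, 0.1944]
tool_rot: [0.544, 0.839, -0.003, 0.004]
force: [0.1, -1.5, -0.4]
finger_gap: 0.001
```

Emit:
send_rows --commands '[{"delta_pos": [0.4, -0.9, 0], "yaw": 0}, {"delta_pos": [0, 0, -1.3], "yaw": 0}, {"delta_pos": [0, 0, 0], "yaw": 0}]'

```text
t: 3.32
tcp_pos: [0.6231, -0.2361, 0.1806]
tool_rot: [0.544, 0.839, -0.003, 0.005]
force: [-0.1, 0.2, -0.1]
finger_gap: -0.0
```

Emit:
send_rows --commands '[{"delta_pos": [-0.25, 0.55, 0], "yaw": 0}, {"delta_pos": [-0.25, 0.55, 0], "yaw": 0}, {"delta_pos": [-0.25, 0.55, 0.1], "yaw": 0}, {"delta_pos": [-0.25, 0.55, 0.1], "yaw": 0}, {"delta_pos": [-0.25, 0.55, 0.1], "yaw": 0}]'

```text
t: 3.95
tcp_pos: [0.6144, -0.2169, 0.1882]
tool_rot: [0.544, 0.839, -0.008, 0.015]
force: [0.2, -4.0, 3.6]
finger_gap: -0.002
```

Emit:
send_rows --commands '[{"delta_pos": [-0.3, 0.7, 0], "yaw": 0}, {"delta_pos": [-0.3, 0.7, 0], "yaw": 0}, {"delta_pos": [-0.3, 0.7, 0], "yaw": 0}, {"delta_pos": [-0.3, 0.7, 0], "yaw": 0}]'

```text
t: 4.45
tcp_pos: [0.6008, -0.1848, 0.1881]
tool_rot: [0.544, 0.839, -0.007, 0.014]
force: [-0.8, -0.2, -0.8]
finger_gap: -0.0
```

Emit:
send_rows --commands '[{"delta_pos": [0.8, -1.8, 0.5], "yaw": 0}, {"delta_pos": [0.4, -0.9, 3], "yaw": 0}, {"delta_pos": [0, 0, 6], "yaw": 0}, {"delta_pos": [0, 0, 3], "yaw": 0}]'

```text
t: 4.95
tcp_pos: [0.611, -0.2116, 0.3114]
tool_rot: [0.543, 0.839, -0.007, 0.007]
force: [1.1, 0.4, -0.7]
finger_gap: 0.001
```

Run:
```python
from h import *
s=manip.sense(); print(s['t'],s['tcp_pos'],s['tool_rot'],2*np.arctan2(s['tool_rot'][1],s['tool_rot'][0]))
a=manip.snapshot('side'); b=manip.snapshot('top'); cv2.imwrite('pics/s2.png',a); cv2.imwrite('pics/t2.png',b)
cv2.imwrite('pics/both2.png',np.hstack([cv2.resize(a[100:325,180:480],(400,300)),cv2.resize(b[100:325,180:480],(400,300))]))
```

```text
4.95 [ 0.61096748 -0.21163818  0.31144873] [ 0.54328941  0.8394848  -0.00677252  0.00748488] 1.992826224937559
```

View pics/both2.png

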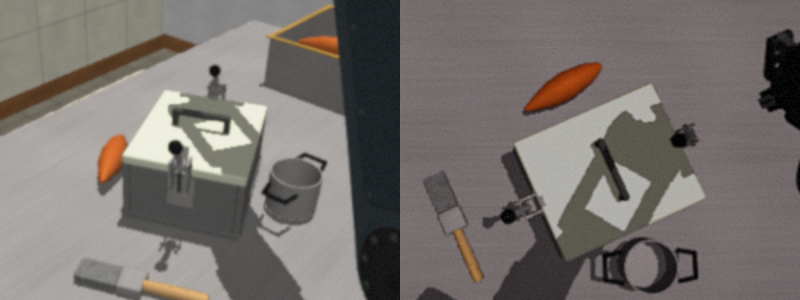

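Run:
```python
from h import *
t=cv2.imread('pics/t2.png');s=cv2.imread('pics/s2.png')
C=np.array([.541,-.0535]);u=np.array([np.cos(1.99),np.sin(1.99)]);v=np.array([u[1],-u[0]])
for a,b in(((261,262),(312,211)),((387,205),(341,153))):
    (pa,sa),(pb,sb)=blob(t,a,10),blob(s,b,7); P,e=tri(('top',pa),('side',pb))
    print(pa,sa,pb,sb,P.round(4),round(e,4),'carrier y,x',(P[:2]-C)@u,(P[:2]-C)@v)
```

```text
[260.82692308 261.46153846] [ 12  12 104] [311.19354839 210.59677419] [ 9  9 62] [0.472  0.1015 0.1904] 0.0017 carrier y,x 0.16966010772300766 5.729260437128958e-05
[389.49166667 204.4       ] [ 14  10 120] [340.54285714 152.8       ] [ 6  7 35] [ 0.5817 -0.1439  0.1901] 0.0001 carrier y,x -0.09910791897696007 0.0003481773119520942
```

The right latch is locked: its knob is at carrier y -99 mm (expected -96). The carrier hasn't moved. I'll cross over to the left side.

Emit:
send_rows --commands '[{"delta_pos": [-2.3, 5.1, 0], "yaw": 0}, {"delta_pos": [-2.3, 5.1, 0], "yaw": 0}, {"delta_pos": [-2.3, 5.1, 0], "yaw": 0}, {"delta_pos": [-2.3, 5.1, 0], "yaw": 0}, {"delta_pos": [-2.3, 5.1, 0], "yaw": 0}, {"delta_pos": [-2.3, 5.1, 0], "yaw": 0}, {"delta_pos": [-2.3, 5.1, 0], "yaw": 0}, {"delta_pos": [0, 0, 0], "yaw": 0}]'

```text
t: 6.05
tcp_pos: [0.4422, 0.151, 0.3011]
tool_rot: [0.546, 0.838, -0.009, 0.002]
force: [-0.1, -0.4, 0.4]
finger_gap: 0.002
```

Emit:
send_rows --commands '[{"delta_pos": [0.7, 0.3, -4], "yaw": 0}, {"delta_pos": [0, 0, -4], "yaw": 0}, {"delta_pos": [0, 0, -3], "yaw": 0}, {"delta_pos": [0, 0, -1.2], "yaw": 0}, {"delta_pos": [0, 0, 0], "yaw": 0}]'

```text
t: 6.68
tcp_pos: [0.4518, 0.1508, 0.1733]
tool_rot: [0.546, 0.838, -0.01, 0.002]
force: [0.8, -0.5, 0.3]
finger_gap: -0.002
```

Run:
```python
from h import *
s=manip.sense(); C=np.array([.541,-.0535]);u=np.array([np.cos(1.99),np.sin(1.99)]);v=np.array([u[1],-u[0]]);d=s['tcp_pos'][:2]-C
print(s['tcp_pos'],d@u,d@v)
a=manip.snapshot('wrist'); cv2.imwrite('pics/w3.png',a)
```

```text
[0.45175593 0.15079393 0.17326282] 0.22293010303905245 0.0016376857852901244
```

View pics/w3.png

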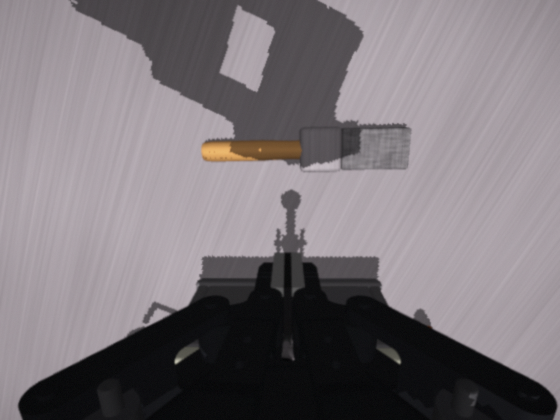

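The carrier and brush sit as expected. The lever is hidden behind the fingers (near x 288), and the lateral error is 1.6 mm. I'll push inward.

Emit:
send_rows --commands '[{"delta_pos": [0.4, -0.9, 0.4], "yaw": 0}, {"delta_pos": [0.4, -0.9, 0], "yaw": 0}, {"delta_pos": [0.25, -0.6, 0], "yaw": 0}, {"delta_pos": [0.25, -0.6, 0], "yaw": 0}, {"delta_pos": [0.3, -0.7, 0], "yaw": 0}, {"delta_pos": [0.3, -0.7, 0], "yaw": 0}]'

```text
t: 7.48
tcp_pos: [0.4715, 0.1079, 0.1827]
tool_rot: [0.548, 0.836, -0.006, 0.001]
force: [-0.8, 2.3, 2.3]
finger_gap: -0.001
```

Emit:
send_rows --commands '[{"delta_pos": [0.3, -0.7, 0], "yaw": 0}, {"delta_pos": [0.3, -0.7, 0], "yaw": 0}, {"delta_pos": [0.3, -0.7, 0], "yaw": 0}, {"delta_pos": [0.3, -0.7, 0], "yaw": 0}]'

```text
t: 7.98
tcp_pos: [0.4851, 0.077, 0.1828]
tool_rot: [0.548, 0.837, -0.006, 0.002]
force: [0.0, 1.1, 0.2]
finger_gap: 0.001
```

Emit:
send_rows --commands '[{"delta_pos": [-0.8, 1.8, 0.5], "yaw": 0}, {"delta_pos": [-0.8, 1.8, 3], "yaw": 0}, {"delta_pos": [-0.8, 1.8, 4], "yaw": 0}, {"delta_pos": [-1, 3, 3], "yaw": 0}, {"delta_pos": [-1, 5, 3], "yaw": 0}, {"delta_pos": [0, 5, 0], "yaw": 0}, {"delta_pos": [0, 0, 0], "yaw": 0}]'

```text
t: 8.85
tcp_pos: [0.4359, 0.2685, 0.3229]
tool_rot: [0.548, 0.836, -0.005, 0.001]
force: [-0.0, -0.7, -0.2]
finger_gap: -0.004
```

Run:
```python
from h import *
s=manip.sense(); print(s['t'],s['tcp_pos'],s['force'])
a=manip.snapshot('side'); b=manip.snapshot('top'); cv2.imwrite('pics/s4.png',a); cv2.imwrite('pics/t4.png',b)
cv2.imwrite('pics/both4.png',np.hstack([cv2.resize(a[100:325,180:480],(400,300)),cv2.resize(b[100:325,180:480],(400,300))]))
C=np.array([.541,-.0535]);u=np.array([np.cos(1.99),np.sin(1.99)]);v=np.array([u[1],-u[0]])
for y in(.096,-.096):
    p=[*(C+y*u),.194]; uv={}
    for n,im,r in(('top',b,11),('side',a,9)):
        c=manip.get_calibration(n); M=np.array(c['world_to_cam']);q=M[:3,:3]@p+M[:3,3]; w=(c['cx']+c['fx']*q[0]/q[2],c['cy']+c['fy']*q[1]/q[2])
        try: uv[n]=blob(im,w,r)[0]
        except Exception as e: print(n,w,e)
    if len(uv)==2:
        P,e=tri(('top',uv['top']),('side',uv['side'])); print(uv,P.round(4),e,(P[:2]-C)@u,(P[:2]-C)@v)
```

```text
8.85 [0.4358679  0.26848175 0.32292263] [-0.01958594 -0.72638181 -0.15834622]
{'top': array([296.14814815, 246.03703704]), 'side': array([321.01694915, 190.77966102])} [0.5009 0.0356 0.1934] 0.001575386158060613 0.0976661957528583 -0.00035750940883877425
{'top': array([389.        , 204.84693878]), 'side': array([340.54285714, 152.8       ])} [ 0.5807 -0.1426  0.1908] 0.00024298538954892578 -0.09759904932702464 1.9914060610942697e-05
```

View pics/both4.png

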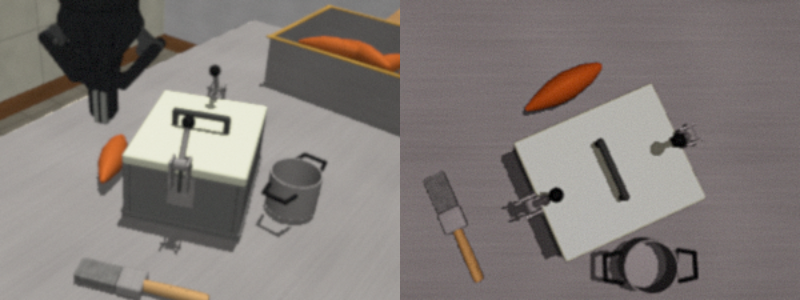

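Both knobs measure 98 mm from the centre (96 mm when locked; the 1.08 rad limit would be 103 mm). The lid is seated, the pot, potato and brush look unmoved, and the arm is clear.

```bash
python3 -c "
from station import manip
print(manip.sign_off())"
```

```text
the job is handed in; nothing more can be done
None
```

I pushed both lever latches over centre with the shut fingertips, the right one first and then the left, and both snapped to their locked ends. I handed the job in at about 9 s of the 45 s.

- **Latches:** in the last pictures both knobs measured about 98 mm from the carrier's centre (96 mm when fully locked, 103 mm at the 1.08 rad limit). That puts the levers at roughly 1.18 rad.
- **Force:** the wrist readings after each move stayed under about 6 N. The first descent on the right stopped 10 mm too high, so I backed off, lowered and pushed again.
- **Carrier and lid:** after the right push, the left knob was where it had been at the start. At the end the two knobs sat evenly either side of the original centre, so I saw no shift of the carrier. The lid looks seated, but I didn't measure its height or tilt.
- **Pot, sweet potato and brush:** all look unmoved by eye; I didn't measure them.
- **Disagreements:** knob heights came out 1–4 mm below the stated 194 mm, which is slightly more than the 2 mm calibration error. No check failed, and the arm was clear of everything at hand-in.

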